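Set the self-closing dust gate on its half-open catch

ROBOT

A 7-joint arm with a two-finger parallel gripper is mounted at the origin on the work surface. World frame = base frame: x ahead of the robot, y to its left, z up, the work surface at z = 0. Lengths are in m, angles in degrees, forces in N, time in s.
With the tool pointing down it reaches from about 0.425 to 0.95 m from the base axis. Payload 4.7 kg.
Tool frame: the origin (TCP) lies on the centre line of the jaws, within the pads' length; the fingertips stand 19 mm ahead of it and the grasp point (between the pads) is the TCP; z points along the fingers, y is the direction in which the jaws open and shut (so a half turn about z gives the same grasp; the last joint's range is limited). The gripper opens to 85 mm and grips with 20 to 120 N. Pads are 22 mm wide; open, the fingers measure 114 mm over their backs; the gripper's body (76 mm by 85 mm) begins 54 mm behind the grasp point. The pads swing forward as they close: fully open they stand 13 mm farther back than shut.
Start: joints at [69.334, 26.849, -2.785, 87.806, 1.381, 65.374, -4.715], TCP at [0.22, -0.638, 0.221] pointing down, gripper open.
Joint ranges: [-148.3, 148.3], [-19.14, 114.17], [-79.39, 73.82], [5.75, 140.21], [-59.74, 239.74], [12.07, 113.84], [-152.46, 152.46]. Speed limits (degrees/s): [147.25, 147.25, 180, 180, 180, 180, 180].

INTERFACE

Orientations are given as [roll, pitch, yaw] about the fixed x, y, z axes, in that order (R = Rz(yaw) Ry(pitch) Rx(roll)).
In Python, from plant import bot gives the robot as it stands.
- The arm moves only by the tool step_arm, never from a script. Its argument "motion" is a list of rows, each a list of 7 numbers: the turn, a rotation vector about the world's x, y, z in rad, then the shift along the world's x, y, z in m, then the closure in counts, from 0 (fully open) to 255 (shut). In form: [[ax, ay, az, x, y, z, claw], ...]. A call has 1 to 12 rows; each row is the pose to reach, as a shift and turn from the pose measured when the call began; what a row does not reach only later rows make up. A row lasts 1/12 s, in which the tool goes at most 41.7 mm and 7.16 degrees, less where a joint would pass 70% of its speed; a pose out of reach is approached as far as the arm can. A call with a gripper value outside its range is refused whole. The fingers move at their own pace and stop on an object; the grip force is fixed at half the most. Time passes only in rows, so rows that repeat a pose let the fingers close. It gives the time, the measured TCP pose, the force and the opening at its end, in the units of the state.
- bot.read_state(): the state, without advancing time (a new reading comes with each control period).
- bot.camera(name): name is "side" or "top"; returns a dict with "frame" (420x560x3 uint8, red, green, blue), "K" (3x3 intrinsics, pixels), "origin" and "orientation" of the camera in the world. Camera axes: x right, y down, z forward; pixel columns grow to the right and rows downward; lengths in m; the calibration is good to about 2 mm. A picture is of the moment at which its call begins. There is no depth.
- bot.job_done(): hands the job in, once; it reports no verdict.
The state is a dict: "t": time; "joint_positions": joint angles; "qd": joint speeds; "tau": joint torques, N m; "position": TCP position; "orientation": TCP orientation; "ft_force": force on the tool from outside, world axes, zero at the start; "moment": the same for the moment, N m; "finger_gap": finger opening in m.
Only numpy, scipy, OpenCV 4.12 (cv2) and the standard library are available. Lean on these libraries where they do the work, as an engineer would, in place of code of your own. Each camera call takes 0.05 s, during which the arm holds its last target.

TASK

Set the turner's bench dust gate half open: with a fingertip in the gap behind the upturned end of its sprung blade, push the blade out past the half-open notch but short of the fully open one, then let it go so that it springs back and stays latched on its catch at half. Only push on the inner face of the upturned end: do not pinch or pull it, keep off the catch, and leave the wooden pieces and the chuck key where they are.

Things in the scene. Friction and masses are not known exactly. Their poses are not given: they have to be found in the camera images.
- gate: Fixed dust gate of bare aluminium screwed to the bench: frame 100 x 112 mm, top face 37 mm above the bench, around a 64 mm port; round bell mouth on top, 82 mm across, rim 58 mm high. Origin on the bench under the port's centre, z up, x the level way the blade slides out to open. Frame ends 50 mm along x. Spring tube on its +y side at y = 62 mm, 30 mm high; its thin rod follows the blade.
- push_face (a point): Centre of the inner face (towards the frame) of the blade's upturned end: a plain upright flange 94 mm wide along the gate's y, 4 mm thick, top 62 mm above the bench. The flat blade before it is 31 mm above the bench. The point is 47 mm high and, shut, 112 mm along x from the gate's origin (gap to the frame 62 mm); it moves with the blade. Its x is the way to push. Keep off the outer face.
- blade_slide (a joint): How far the blade is out, m: 0 shut (as found), 0.035 latched at half, 0.064 fully open notch, 0.070 end stop. A spring pulls it shut: 4 N shut, 7 N half, 9 N at the end. The catch slips over its edge going out and drops into the half notch just past 0.035; let go between 0.037 and 0.060 the blade comes back to rest at 0.035. Past 0.064 it would catch fully open.
- catch_swing (a joint): Swing of the catch, rad: about 0 while its nose rides on the plain edge of the blade, about 0.17 when it has dropped into a notch.
- mushroom: Loose turned mushroom of pale wood standing on its foot, cap 60 mm across, 70 mm high; origin at its underside. Leave alone.
- blank: Loose square turning blank of mid-brown wood, 150 x 42 x 42 mm, lying along its x; origin at its underside. Leave alone.
- bowl: Loose small turned bowl of dark wood, 104 mm across, 45 mm high; origin at its underside. Leave alone.
- chuck_key: Loose steel T-shaped chuck key lying flat, 90 mm long with a 70 mm cross bar, 13 mm thick; origin on the bench near the middle of its shaft. Leave alone.
- catch: The catch: dark steel arm with a thumb tab on an upright pivot, sprung against the blade's edge on the gate's -y side. Origin on the pivot, 57 mm along x, -53 mm along y of the gate's origin, 30 mm above the bench; it reaches along the blade to x = 94 mm, between y = -40 and -66 mm, 39 mm high. Not to be touched.

How it is judged (in metres and radians):
On the way:
1. the blade is pushed out past the half-open notch by the fingers on the inner face of its upturned end (value of joint blade_slide above 0.0345 m and contact force between the fingers and blade_c5 above 0.5 N), for 0.05 s.
At the end, for the whole second after the job is handed in: The blade has been let go and rests on its catch 35 mm out (32 to 38 mm), the catch dropped into the half-open notch (joint above 0.1 rad) and the blade still (under 5 mm/s) (value of joint blade_slide between 0.032 and 0.038 m and value of joint catch_swing above 0.1 rad and not (velocity of joint blade_slide above 0.005 m/s) and not (velocity of joint blade_slide below -0.005 m/s)); the robot touches nothing.
It fails at once if the blade is pushed out to the fully open notch (beyond 62 mm) (value of joint blade_slide above 0.062 m).
It fails at once if the outer face of the upturned end is touched (pinched or pulled, over 1 N) (contact force between any of the fingers, the arm and blade_c6 above 1 N).
It fails at once if the catch is touched (over 1 N) (contact force between any of the fingers, the arm and catch above 1 N).
It fails at once if a loose thing is moved or lifted (by more than 15 mm) (distance of any of mushroom, blank, bowl, chuck_key from where it was at the start of the episode above 0.015 m).
It also fails if it takes over 35 s, if anything falls off the work surface, if the arm or the gripper's body presses on something with over 40 N, if the wrist force passes 120 N, or if a joint passes its speed limit or range.

## Working session

There is one attempt and no reset: what is moved stays moved. The work goes in short steps, Python scripts to look and compute and a tool call to move; the robot and the scene stay as the last step left them, time stands still between calls to the robot, and variables do not carry over. Pictures are saved under pics/ and viewed, and the job is handed in when it is done.

Besides the shell and the picture viewer there is one more tool, called after "Request:" as name(argument=value, ...), one argument or row to a line, values as JSON. step_arm: Moves the arm, as the interface text tells. Its arguments: {"type":"object","properties":{"motion":{"type":"array"}},"required":["motion"]}

```bash
ls; mkdir -p pics; python3 - <<'E'
from plant import bot
import cv2,numpy as np
s=bot.read_state();print(s)
for n in("top","side"):
    c=bot.camera(n);cv2.imwrite(f"pics/{n}0.png",c["frame"][:,:,::-1]);np.savez(f"pics/{n}0.npz",**c)
    print(n,c["K"],c["origin"],c["orientation"])
E
```

```text
pics
{'t': 0.0, 'joint_positions': array([69.33369928, 26.89739877, -2.78592419, 87.87657363,  1.38102299,
       65.37407441, -4.71586189]), 'qd': array([-0.03092823, -0.00140813,  0.03154852,  0.08159982,  0.09955651,
       -0.00532898,  0.05218751]), 'tau': array([ 2.87587818e-04, -5.10325885e+01, -4.65293904e-02, -2.37718606e+01,
        1.06777239e-02,  7.47117621e-03, -1.66071197e-05]), 'position': array([ 0.21969475, -0.63758441,  0.21943938]), 'orientation': array([-1.79885584e+02,  3.72155477e-03,  1.90134455e+01]), 'ft_force': array([ 0.20090939, -0.50415614,  0.37642841]), 'moment': array([ 0.06157048, -0.04857231,  0.03161344]), 'finger_gap': 0.08522411751060563}
top [[504.4556411    0.         272.63385408]
 [  0.         504.4556411  205.97686814]
 [  0.           0.           1.        ]] [0.33274202 0.021275   1.1395666 ] [-170.06610286    0.96952048  -91.43363539]
side [[481.46098585   0.         285.98448104]
 [  0.         481.46098585 213.19114243]
 [  0.           0.           1.        ]] [ 0.25275005 -0.53257437  0.79203661] [-140.82238298    0.60407351  -28.16751359]
```

View pics/top0.png

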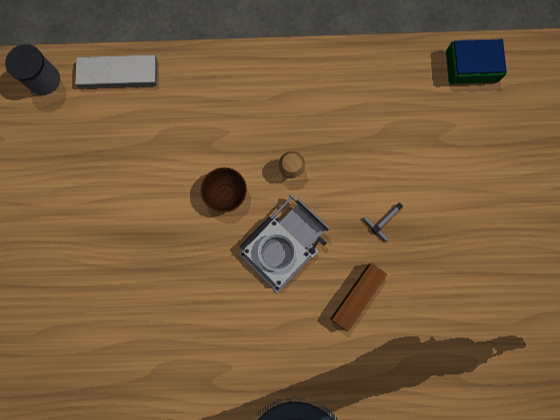

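View pics/side0.png

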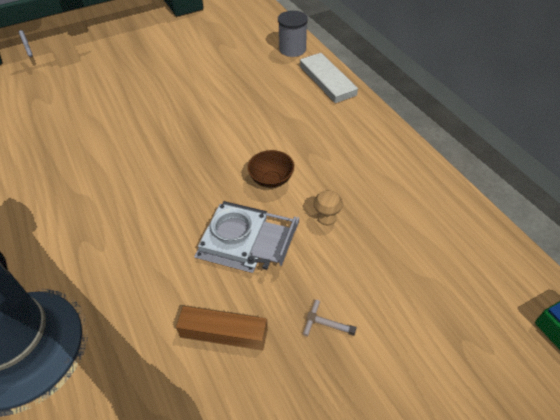

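The top view shows the gate with its mouth near (276,253) and the flange from about (296,198) to (327,229). The catch is at (317,245), the mushroom at (291,164), the bowl at (223,190), the key at (385,222) and the blank at (358,297). I'll enlarge both views.

```bash
python3 - <<'E'
import cv2
a=cv2.imread("pics/top0.png")[145:305,190:400];cv2.imwrite("pics/topz.png",cv2.resize(a,None,fx=3.7,fy=3.7,interpolation=cv2.INTER_CUBIC))
a=cv2.imread("pics/side0.png")[180:290,180:350];cv2.imwrite("pics/sidez.png",cv2.resize(a,None,fx=4.5,fy=4.5,interpolation=cv2.INTER_CUBIC))
E
```

```text
(no output)
```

View pics/topz.png

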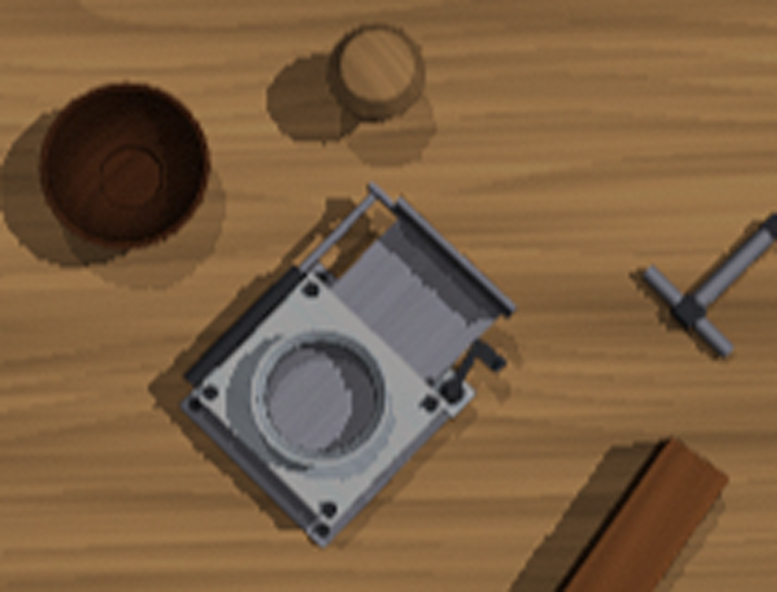

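View pics/sidez.png

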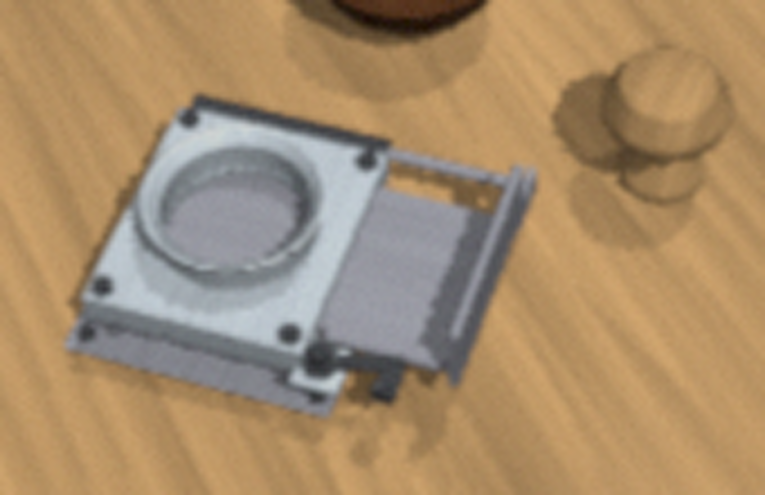

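The enlarged views show the screws (top-zoom px) at (311,289), (430,403), (329,509) and (210,392). The bell mouth is centred near (318,399), the flange's top edge runs (398,201) to (512,311), and the catch runs from (453,390) to (490,352). I'll turn these into world positions and cross-check them with the side view.

```bash
cat > h.py <<'E'
import numpy as np
from scipy.spatial.transform import Rotation as R
def ray(c,u,v):
    d=np.linalg.inv(c["K"])@[u,v,1]; return c["origin"],R.from_euler("xyz",c["orientation"],degrees=True).as_matrix()@d
def onz(c,u,v,z):
    o,d=ray(c,u,v); return o+d*(z-o[2])/d[2]
E
python3 - <<'E'
from h import *
T=np.load("pics/top0.npz");S=np.load("pics/side0.npz")
t=lambda p,z:onz(T,(p[0]+.5)/3.7-.5+190,(p[1]+.5)/3.7-.5+145,z)
s=lambda p,z:onz(S,(p[0]+.5)/4.5-.5+180,(p[1]+.5)/4.5-.5+180,z)
np.set_printoptions(precision=4,suppress=True)
scT=np.array([t(p,.037) for p in[(311,289),(430,403),(329,509),(210,392)]])
scS=np.array([s(p,.037) for p in[(367,160),(290,333),(102,286),(190,118)]])
fT=np.array([t(p,.062) for p in[(398,201),(512,311)]]);fS=np.array([s(p,.062) for p in[(527,172),(458,372)]])
bT=t((318,399),.058)
bS=s((229,204),.058)
for sc,f,b in((scT,fT,bT),(scS,fS,bS)):
    print(sc[:,:2].tolist(),"\nctr",sc.mean(0),"bell",b,"flange",f.tolist(),np.linalg.norm(f[0]-f[1]))
    x=(sc[0]+sc[1]-sc[2]-sc[3])[:2];y=(sc[0]+sc[3]-sc[1]-sc[2])[:2];g=(f[0]-f[1])[:2]
    a=[np.degrees(np.arctan2(x[1],x[0])),np.degrees(np.arctan2(-y[0],y[1])),np.degrees(np.arctan2(-g[0],g[1]))]
    print("yaw",a)
    for o in (sc.mean(0),b):
        u=np.array([np.cos(np.radians(np.mean(a))),np.sin(np.radians(np.mean(a)))])
        d=(f.mean(0)-o)[:2];print("flange x",d@u,"y",d@[-u[1],u[0]])
print("mushroom",t((376,62),.07),s((673,85),.065),"bowl",t((125,165),.045))
E
```

```text
[[0.48866852103934416, 0.03370768996290889], [0.41894937750459005, -0.03469019223618855], [0.3586934574191971, 0.026487082301412404], [0.42886545924307423, 0.09495970506521093]] 
ctr [0.4238 0.0301 0.037 ] bell [0.4213 0.0311 0.058 ] flange [[0.5358667652061188, -0.01896490367859453, 0.062000000000000055], [0.4690481523030338, -0.08290109647187656, 0.062000000000000055]] 0.0924800723355688
yaw [np.float64(-45.56004484098139), np.float64(-45.62531450559473), np.float64(-46.26285043132806)]
flange x 0.11294624164724897 y -7.838387371463357e-05
flange x 0.11533611075560485 y 0.0010396175658011742
[[0.4898288193172007, 0.03313240654687821], [0.4197907073031498, -0.03536762976038227], [0.3592195236368143, 0.025342388102341684], [0.4298543458569683, 0.09397242789545468]] 
ctr [0.4247 0.0293 0.037 ] bell [0.4204 0.024  0.058 ] flange [[0.5396153544654212, -0.024676447371666854, 0.062000000000000055], [0.4655398131683013, -0.10129066350835003, 0.062000000000000166]] 0.10656886943521415
yaw [np.float64(-45.23770155846589), np.float64(-45.73066096131875), np.float64(-44.03482759863992)]
flange x 0.12031984364641807 y -0.010144196894829767
flange x 0.11960809322542404 y -0.0034595376315296254
mushroom [ 0.6182 -0.0085  0.07  ] [ 0.6192 -0.0146  0.065 ] bowl [0.5657 0.1433 0.045 ]
```

The two views agree on the gate: origin about (0.424, 0.030), yaw about -45.6°. The flange centre comes out at gate x = 113–115 mm in the top view, against 114 mm nominal. My plan is to shut the fingers, turn the tool so its x lies along the gate's x (yaw about 134.4°), and enter the gap from above at gate x = 80 mm.

Request:
step_arm(
  motion=[
    [0,0,0.1,0.017,0.03,0,255],
    [0,0,0.2,0.034,0.06,0,255],
    [0,0,0.3,0.05,0.09,0,255],
    [0,0,0.4,0.067,0.12,0,255],
    [0,0,0.5,0.084,0.15,0,255],
    [0,0,0.6,0.1,0.18,0,255],
    [0,0,0.7,0.117,0.21,0,255],
    [0,0,0.8,0.134,0.24,0,255],
    [0,0,0.9,0.15,0.27,0,255],
    [0,0,1.0,0.167,0.3,0,255],
    [0,0,1.1,0.184,0.33,0,255],
    [0,0,1.2,0.2,0.36,0,255],
  ],
)

```text
t: 1.1
position: [0.4201, -0.276, 0.2194]
orientation: [-179.9, 0.0, 88.0]
ft_force: [-0.4, 0.3, -0.3]
finger_gap: 0.0
```

Request:
step_arm(
  motion=[
    [0,0,0.08,0.006,0.025,0,255],
    [0,0,0.16,0.012,0.05,0,255],
    [0,0,0.24,0.018,0.075,0,255],
    [0,0,0.32,0.024,0.1,0,255],
    [0,0,0.4,0.03,0.125,0,255],
    [0,0,0.49,0.036,0.15,0,255],
    [0,0,0.57,0.042,0.175,0,255],
    [0,0,0.65,0.048,0.2,0,255],
    [0,0,0.73,0.054,0.225,0,255],
    [0,0,0.81,0.06,0.248,0,255],
    [0,0,0.81,0.06,0.248,0,255],
    [0,0,0.81,0.06,0.248,0,255],
  ],
)

```text
t: 2.1
position: [0.4799, -0.0268, 0.2192]
orientation: [-179.9, -0.0, 134.6]
ft_force: [-0.9, -1.7, -0.2]
finger_gap: 0.0001
```

```bash
python3 - <<'E'
from plant import bot
import cv2,numpy as np
s=bot.read_state();print(s["t"],s["position"],s["orientation"],s["ft_force"],s["joint_positions"])
c=bot.camera("side");cv2.imwrite("pics/side1.png",c["frame"][:,:,::-1])
E
```

```text
2.1 [ 0.47993945 -0.02676656  0.21918877] [-1.79871135e+02 -2.78726612e-02  1.34605347e+02] [-0.8643846  -1.6978839  -0.20991862] [ 34.86519776  12.91263792 -42.1363554  111.62342363  10.11438382
  59.24384489  32.83293384]
```

View pics/side1.png

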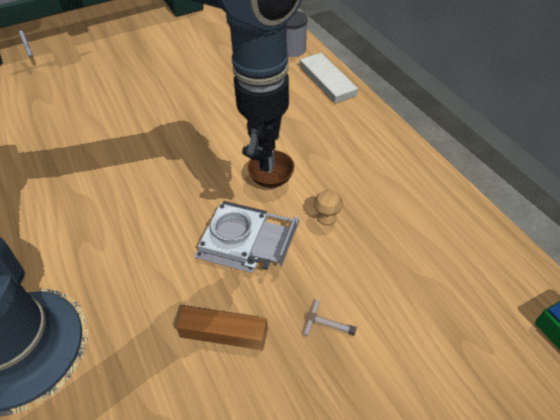

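The side view shows the shut fingers above the gate gap, fingertip near (267,172), with everything else undisturbed. The TCP is at gate x ≈ 79 mm, y ≈ 0. I'll descend to just above the flange-top level first and look again.

Request:
step_arm(
  motion=[
    [0,0,0,0,0,-0.025,255],
    [0,0,0,0,0,-0.05,255],
    [0,0,0,0,0,-0.075,255],
    [0,0,0,0,0,-0.1,255],
    [0,0,0,0,0,-0.12,255],
    [0,0,0,0,0,-0.134,255],
    [0,0,0,0,0,-0.134,255],
  ],
)

```text
t: 2.73
position: [0.477, -0.0301, 0.0822]
orientation: [-179.5, -0.3, 134.3]
ft_force: [-0.1, -0.6, 0.1]
finger_gap: 0.0
```

```bash
python3 - <<'E'
from plant import bot
import cv2,numpy as np
s=bot.read_state();print(s["t"],s["position"],s["orientation"],s["ft_force"])
c=bot.camera("side");cv2.imwrite("pics/side2.png",cv2.resize(c["frame"][150:290,180:350,::-1],None,fx=4.2,fy=4.2,interpolation=cv2.INTER_CUBIC))
E
```

```text
2.7333 [ 0.47704362 -0.03010742  0.08216394] [-179.54541708   -0.28110366  134.27471977] [-0.10595629 -0.56754677  0.13033034]
```

View pics/side2.png

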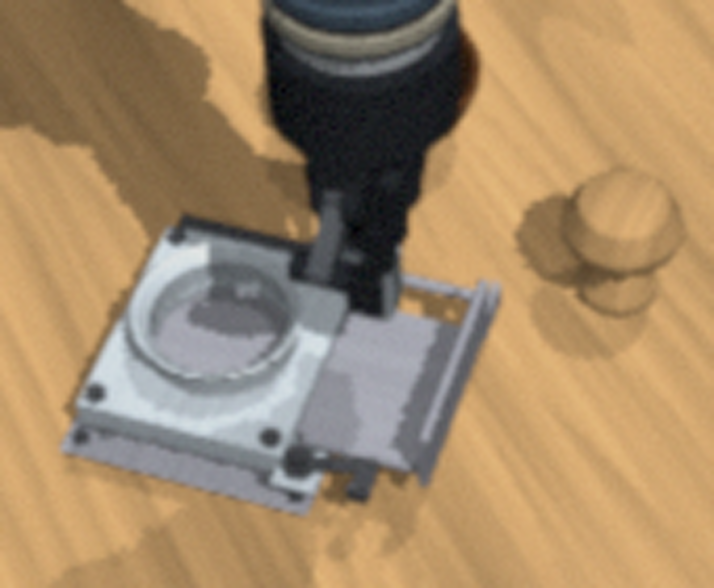

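Fingertip bottom at zoom (345–390, 305–318), over the gap and above blade level. I'll check its height against the TCP.

```bash
python3 - <<'E'
from h import *
S=np.load("pics/side0.npz")
p=np.array([0.47704,-0.03010]);u=np.array([.6997,-.7145]);v=np.array([.7145,.6997])
Rm=R.from_euler("xyz",S["orientation"],degrees=True).as_matrix()
for z in(.05,.057,.063,.07):
  for a,b in((0,0),(.011,-.0145),(-.011,-.0145),(.011,.0145)):
    q=np.r_[p+a*u+b*v,z];c=Rm.T@(q-S["origin"]);w=S["K"]@c;w=w[:2]/w[2]
    print(z,a,b,((w-[180,150]+.5)*4.2-.5).round())
from plant import bot
s=bot.read_state();print(s["position"],s["orientation"])
E
```

```text
0.05 0 0 [377. 362.]
0.05 0.011 -0.0145 [390. 393.]
0.05 -0.011 -0.0145 [344. 381.]
0.05 0.011 0.0145 [410. 344.]
0.057 0 0 [377. 353.]
0.057 0.011 -0.0145 [390. 384.]
0.057 -0.011 -0.0145 [343. 372.]
0.057 0.011 0.0145 [410. 335.]
0.063 0 0 [376. 345.]
0.063 0.011 -0.0145 [389. 376.]
0.063 -0.011 -0.0145 [343. 364.]
0.063 0.011 0.0145 [409. 327.]
0.07 0 0 [376. 336.]
0.07 0.011 -0.0145 [389. 367.]
0.07 -0.011 -0.0145 [342. 355.]
0.07 0.011 0.0145 [409. 317.]
[ 0.47834269 -0.02968849  0.08373317] [-1.79663492e+02 -1.65292959e-01  1.34304628e+02]
```

The columns match, but the image rows put the tip higher or farther away than predicted. I'll triangulate with fresh views from both cameras.

```bash
python3 - <<'E'
from plant import bot
import cv2,numpy as np
from h import *
c=bot.camera("side");cv2.imwrite("pics/side3.png",cv2.resize(c["frame"][150:290,180:350,::-1],None,fx=4.2,fy=4.2,interpolation=cv2.INTER_CUBIC))
s=bot.read_state();print(s["position"])
d=bot.camera("top");cv2.imwrite("pics/top3.png",cv2.resize(d["frame"][145:305,190:400,::-1],None,fx=3.7,fy=3.7,interpolation=cv2.INTER_CUBIC))
print(c["origin"],c["orientation"],d["origin"],d["orientation"])
E
```

```text
[ 0.4794901  -0.02930286  0.08493438]
[ 0.25275005 -0.53257437  0.79203661] [-140.82238298    0.60407351  -28.16751359] [0.33274202 0.021275   1.1395666 ] [-170.06610286    0.96952048  -91.43363539]
```

View pics/side3.png

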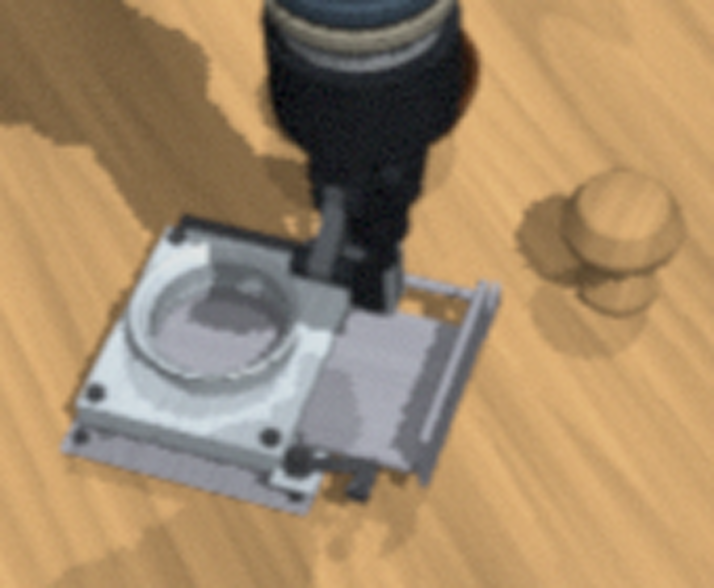

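View pics/top3.png

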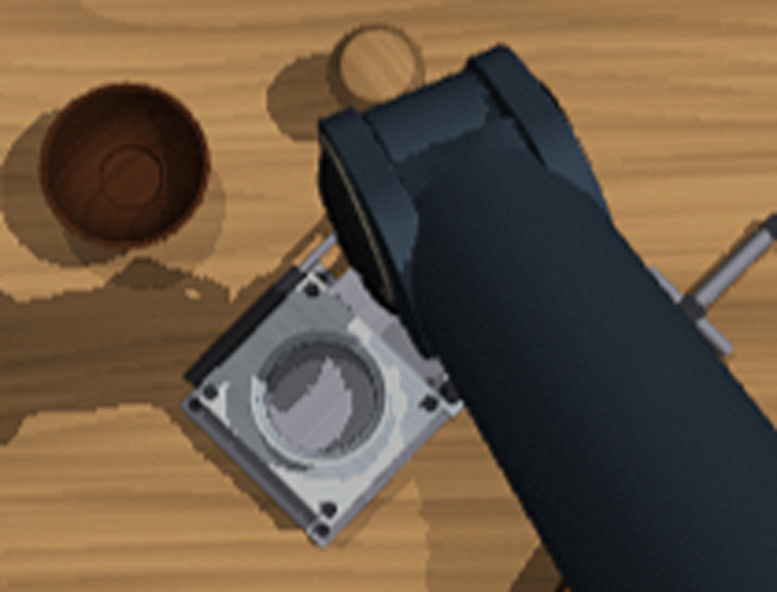

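The top view is blocked by the arm. In the side view the lowest dark tip is at zoom (345–392, 303–313), but a pale pad could be hidden against the grey blade, so I'll difference this picture against the first one.

```bash
python3 - <<'E'
import cv2,numpy as np
from plant import bot
c=bot.camera("side")["frame"][:,:,::-1]; 
s=bot.read_state();print(s["t"],s["position"])
a=cv2.imread("pics/side0.png");b=cv2.imread("pics/side1.png")
d=np.clip(cv2.absdiff(a,c).astype(int)*3,0,255).astype(np.uint8)
f=lambda i,y,x,k:cv2.resize(i[y:y+100,x:x+100],None,fx=k,fy=k,interpolation=cv2.INTER_NEAREST)
o=np.hstack([f(d,180,220,3.9),f(c,180,220,3.9)]);cv2.imwrite("pics/diff.png",o)
o=f(b,110,220,5);cv2.imwrite("pics/s1z.png",o)
E
```

```text
2.9333 [ 0.48052539 -0.02884593  0.08602691]
```

View pics/diff.png

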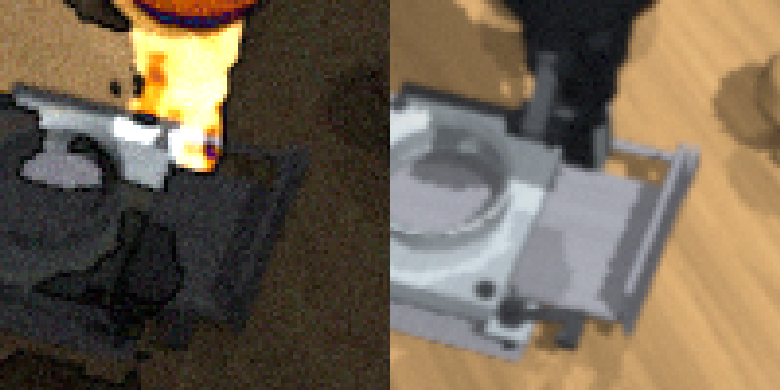

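View pics/s1z.png

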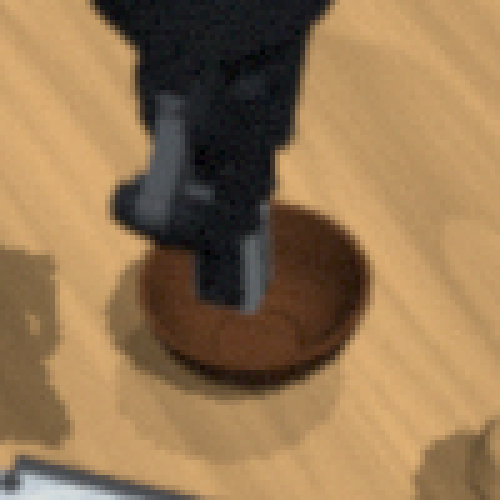

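```bash
python3 - <<'E'
from h import *
S=np.load("pics/side0.npz")
u=np.array([.6997,-.7145]);v=np.array([.7145,.6997])
# ray: for each z, gate-frame offset from TCP
for name,px,p,zt in(("s1 near-right",(269,171.6),(.47994,-.02677),.2192),("s1 near-left",(259,170),(.47994,-.02677),.2192),("s3 near-right",((392+.5)/4.2-.5+180,(313+.5)/4.2-.5+150),(.4785,-.0297),.0839),("s3 near-left",((345+.5)/4.2-.5+180,(303+.5)/4.2-.5+150),(.4785,-.0297),.0839)):
  for dz in(-.02,-.01,0,.01,.02,.03):
    q=onz(S,*px,zt+dz)[:2]-p; print(name,dz,"x %.4f y %.4f"%(q@u,q@v))
E
```

```text
s1 near-right -0.02 x -0.0035 y 0.0219
s1 near-right -0.01 x -0.0001 y 0.0128
s1 near-right 0 x 0.0034 y 0.0038
s1 near-right 0.01 x 0.0069 y -0.0053
s1 near-right 0.02 x 0.0104 y -0.0144
s1 near-right 0.03 x 0.0138 y -0.0235
s1 near-left -0.02 x -0.0212 y 0.0206
s1 near-left -0.01 x -0.0174 y 0.0115
s1 near-left 0 x -0.0136 y 0.0025
s1 near-left 0.01 x -0.0099 y -0.0066
s1 near-left 0.02 x -0.0061 y -0.0157
s1 near-left 0.03 x -0.0023 y -0.0247
s3 near-right -0.02 x 0.0005 y 0.0176
s3 near-right -0.01 x 0.0032 y 0.0103
s3 near-right 0 x 0.0060 y 0.0030
s3 near-right 0.01 x 0.0087 y -0.0043
s3 near-right 0.02 x 0.0115 y -0.0115
s3 near-right 0.03 x 0.0143 y -0.0188
s3 near-left -0.02 x -0.0220 y 0.0168
s3 near-left -0.01 x -0.0189 y 0.0096
s3 near-left 0 x -0.0158 y 0.0023
s3 near-left 0.01 x -0.0128 y -0.0050
s3 near-left 0.02 x -0.0097 y -0.0123
s3 near-left 0.03 x -0.0066 y -0.0196
```

Symmetry of the tip edges suggests the visible tip is roughly 15 mm above the TCP, not 19 mm below it, or else offset sideways. Either way there's clearance, so I'll go down slowly while watching the force, then look again.

Request:
step_arm(
  motion=[
    [0,0,0,0.001,-0.001,-0.005,255],
    [0,0,0,0.001,-0.001,-0.01,255],
    [0,0,0,0.001,-0.001,-0.014,255],
    [0,0,0,0.001,-0.001,-0.018,255],
    [0,0,0,0.001,-0.001,-0.021,255],
    [0,0,0,0.001,-0.001,-0.024,255],
    [0,0,0,0.001,-0.001,-0.024,255],
    [0,0,0,0.001,-0.001,-0.024,255],
  ],
)

```text
t: 3.6
position: [0.4814, -0.0297, 0.0618]
orientation: [-179.9, 0.0, 134.4]
ft_force: [0.8, -0.7, 0.9]
finger_gap: 0.0005
```

```bash
python3 - <<'E'
from plant import bot
import cv2,numpy as np
c=bot.camera("side");cv2.imwrite("pics/side4.png",cv2.resize(c["frame"][150:290,180:350,::-1],None,fx=4.2,fy=4.2,interpolation=cv2.INTER_CUBIC))
s=bot.read_state();print(s["t"],s["position"],s["orientation"],s["ft_force"])
E
```

```text
3.65 [ 0.48158241 -0.02971891  0.06199962] [-1.79888709e+02  6.70263901e-02  1.34381347e+02] [ 0.11851621 -0.07621819 -0.46026723]
```

View pics/side4.png

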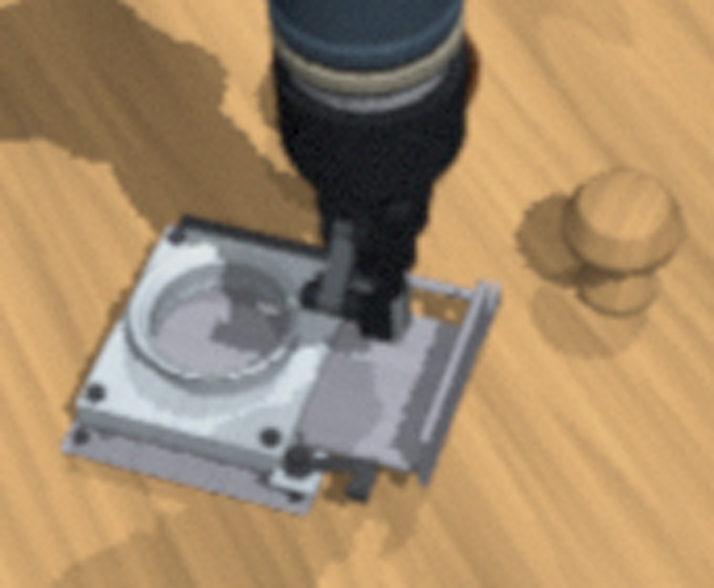

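The tip is now at zoom (358–408, 330–340), inside the gap between frame and flange, with no contact force. I'll move slowly along the gate's +x to feel for the flange, expected after about 19 mm.

Request:
step_arm(
  motion=[
    [0,0,0,0.002,-0.002,0,255],
    [0,0,0,0.004,-0.004,0,255],
    [0,0,0,0.006,-0.006,0,255],
    [0,0,0,0.008,-0.008,0,255],
    [0,0,0,0.01,-0.01,0,255],
    [0,0,0,0.012,-0.012,0,255],
    [0,0,0,0.014,-0.014,0,255],
    [0,0,0,0.016,-0.016,0,255],
    [0,0,0,0.017,-0.017,0,255],
    [0,0,0,0.018,-0.018,0,255],
    [0,0,0,0.018,-0.018,0,255],
  ],
)

```text
t: 4.57
position: [0.4998, -0.0479, 0.062]
orientation: [-179.9, 0.1, 134.4]
ft_force: [1.0, -0.4, -0.4]
finger_gap: 0.0004
```

```bash
python3 - <<'E'
from plant import bot
import cv2,numpy as np
c=bot.camera("side");cv2.imwrite("pics/side5.png",cv2.resize(c["frame"][150:290,180:350,::-1],None,fx=4.2,fy=4.2,interpolation=cv2.INTER_CUBIC))
s=bot.read_state();print(s["t"],s["position"],s["orientation"],s["ft_force"])
d=s["position"][:2]-[.4241,.0297];print(d@[.6997,-.7145],s["ft_force"][:2]@[.6997,-.7145])
E
```

```text
4.6167 [ 0.49957327 -0.04777196  0.06197173] [-1.79884663e+02  6.08970088e-02  1.34373544e+02] [-0.63032927  0.53411159 -0.27573198]
0.10816236223846837 -0.8226641258950838
```

View pics/side5.png

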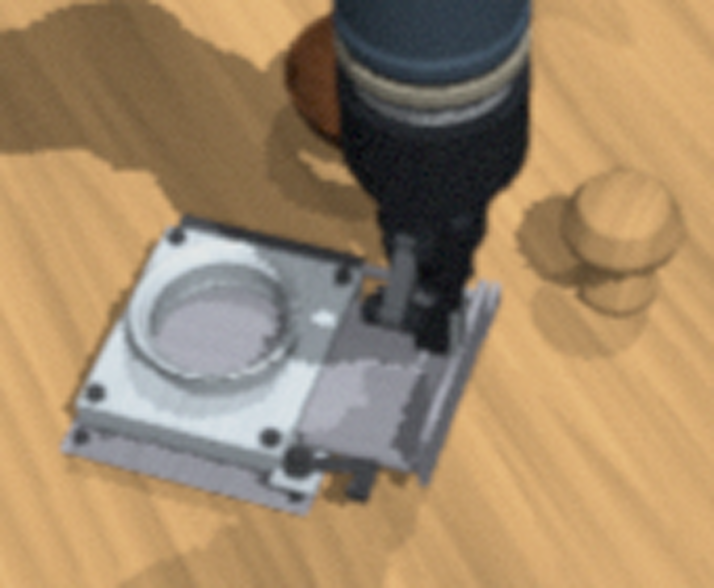

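Flange and blade look unmoved (flange still from (490,285) to (425,480)) and there's no clear force, although the TCP is already at x = 108 mm. I'd expected contact at 101 mm. The tip is therefore either too high or offset by about 1 cm. I'll go 8 mm further, which is safe in both cases and tells them apart.

Request:
step_arm(
  motion=[
    [0,0,0,0.002,-0.002,0,255],
    [0,0,0,0.004,-0.004,0,255],
    [0,0,0,0.006,-0.006,0,255],
    [0,0,0,0.006,-0.006,0,255],
    [0,0,0,0.006,-0.006,0,255],
  ],
)

```text
t: 5.03
position: [0.5058, -0.0539, 0.062]
orientation: [-179.9, 0.1, 134.4]
ft_force: [1.0, 0.5, -0.5]
finger_gap: 0.0001
```

```bash
python3 - <<'E'
from plant import bot
import cv2,numpy as np
c=bot.camera("side");cv2.imwrite("pics/side6.png",cv2.resize(c["frame"][150:290,180:350,::-1],None,fx=4.2,fy=4.2,interpolation=cv2.INTER_CUBIC))
s=bot.read_state();print(s["t"],s["position"],s["orientation"],s["ft_force"])
d=s["position"][:2]-[.4241,.0297];print(d@[.6997,-.7145],s["ft_force"][:2]@[.6997,-.7145])
E
```

```text
5.0833 [ 0.50560259 -0.05378643  0.06193081] [-1.79887853e+02  5.46775418e-02  1.34365227e+02] [ 0.35297487  0.03668855 -0.13929238]
0.11667841631070008 0.22076254627079997
```

View pics/side6.png

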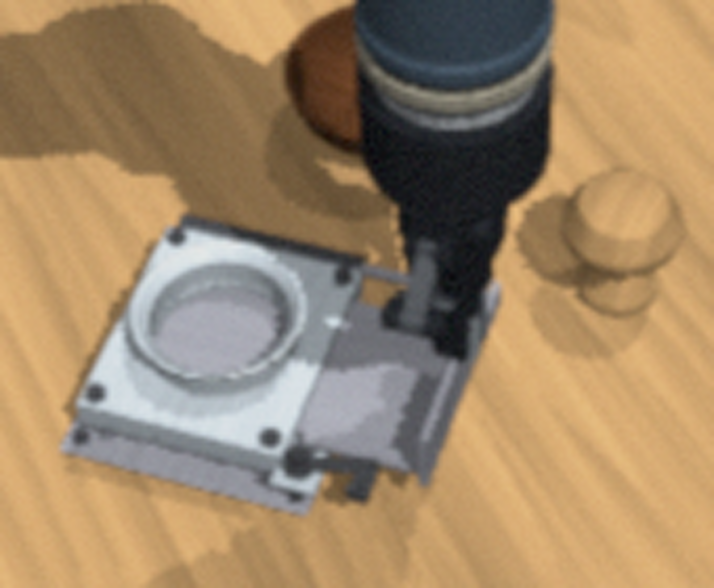

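The tip now covers part of the flange at (440–480, 340–355) with no force, so it's riding above the flange. The shut fingertips really are well above the stated 19 mm ahead of the TCP. I'll back up to gate x ≈ 84 mm and go lower, guided by force and image.

Request:
step_arm(
  motion=[
    [0,0,0,-0.004,0.004,0,255],
    [0,0,0,-0.009,0.009,0,255],
    [0,0,0,-0.014,0.014,0,255],
    [0,0,0,-0.019,0.019,0,255],
    [0,0,0,-0.023,0.023,0,255],
    [0,0,0,-0.023,0.023,0,255],
    [0,0,0,-0.023,0.023,-0.004,255],
    [0,0,0,-0.023,0.023,-0.008,255],
    [0,0,0,-0.023,0.023,-0.012,255],
    [0,0,0,-0.023,0.023,-0.016,255],
    [0,0,0,-0.023,0.023,-0.018,255],
    [0,0,0,-0.023,0.023,-0.018,255],
  ],
)

```text
t: 6.08
position: [0.4822, -0.0309, 0.0432]
orientation: [-179.8, -0.0, 134.4]
ft_force: [0.2, -0.2, 0.2]
finger_gap: 0.0002
```

```bash
python3 - <<'E'
from plant import bot
import cv2,numpy as np
c=bot.camera("side");cv2.imwrite("pics/side7.png",cv2.resize(c["frame"][150:290,180:350,::-1],None,fx=4.2,fy=4.2,interpolation=cv2.INTER_CUBIC))
s=bot.read_state();print(s["t"],s["position"],s["orientation"],s["ft_force"])
d=s["position"][:2]-[.4241,.0297];print(d@[.6997,-.7145],s["ft_force"][:2]@[.6997,-.7145])
E
```

```text
6.1333 [ 0.4823861  -0.03081494  0.04349471] [-1.79860570e+02  1.21537788e-02  1.34359872e+02] [ 0.12895849  0.82264353 -0.09394714]
0.08402071095251575 -0.4975465503569714
```

View pics/side7.png

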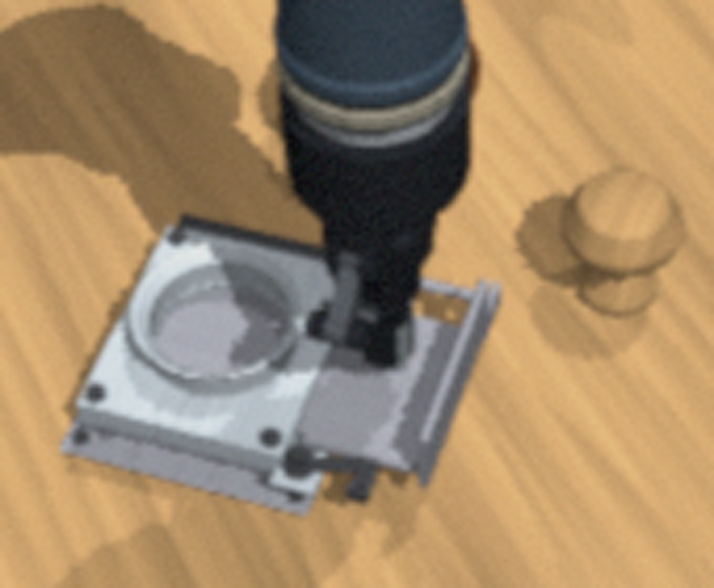

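There's no contact with the TCP at 43 mm, which confirms the tip isn't 19 mm ahead. The image puts it at about 60 mm. I'll go down in small steps.

Request:
step_arm(
  motion=[
    [0,0,0,0,0,-0.003,255],
    [0,0,0,0,0,-0.006,255],
    [0,0,0,0,0,-0.008,255],
    [0,0,0,0,0,-0.01,255],
    [0,0,0,0,0,-0.011,255],
    [0,0,0,0,0,-0.011,255],
  ],
)

```text
t: 6.63
position: [0.4823, -0.0308, 0.0323]
orientation: [-179.8, -0.0, 134.4]
ft_force: [-1.0, 0.7, 0.6]
finger_gap: 0.0
```

```bash
python3 - <<'E'
from plant import bot
import cv2,numpy as np
from h import *
c=bot.camera("side");cv2.imwrite("pics/side8.png",cv2.resize(c["frame"][190:270,230:330,::-1],None,fx=7,fy=7,interpolation=cv2.INTER_CUBIC))
s=bot.read_state();print(s["t"],s["position"],s["orientation"],s["ft_force"])
d=s["position"][:2]-[.4241,.0297];print(d@[.6997,-.7145],s["ft_force"][:2]@[.6997,-.7145])
E
```

```text
6.6833 [ 0.48236438 -0.03080011  0.03240634] [-1.79856120e+02  4.65417259e-03  1.34360737e+02] [-0.89157527  0.50324528  0.46570608]
0.08399492020293185 -0.9834039717201367
```

View pics/side8.png

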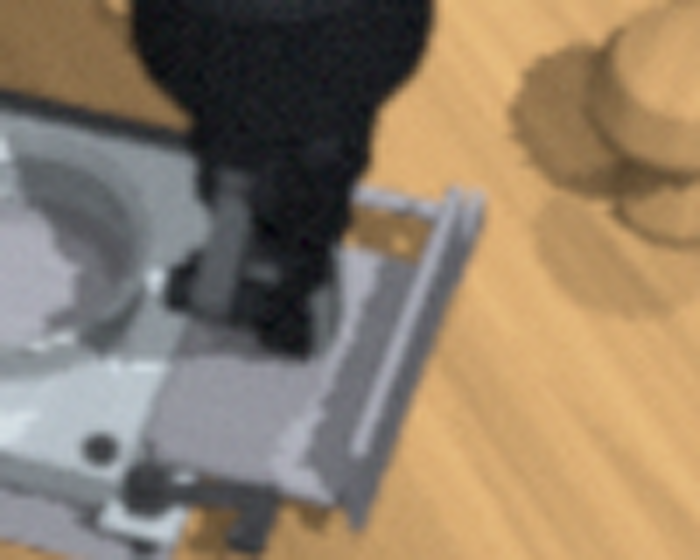

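```bash
python3 - <<'E'
from h import *
S=np.load("pics/side0.npz")
u=np.array([.6997,-.7145]);v=np.array([.7145,.6997])
for n,p in(("NL",(258,345)),("NR",(308,357)),("FR",(335,340))):
  for z in(.032,.037,.042,.047,.052):
    q=onz(S,(p[0]+.5)/7-.5+230,(p[1]+.5)/7-.5+190,z)[:2]-[.4241,.0297]; print(n,z,"gate x %.4f y %.4f"%(q@u,q@v))
E
```

```text
NL 0.032 gate x 0.0715 y -0.0001
NL 0.037 gate x 0.0729 y -0.0035
NL 0.042 gate x 0.0742 y -0.0069
NL 0.047 gate x 0.0756 y -0.0103
NL 0.052 gate x 0.0770 y -0.0137
NR 0.032 gate x 0.0861 y 0.0001
NR 0.037 gate x 0.0874 y -0.0033
NR 0.042 gate x 0.0887 y -0.0067
NR 0.047 gate x 0.0900 y -0.0101
NR 0.052 gate x 0.0913 y -0.0135
FR 0.032 gate x 0.0915 y 0.0078
FR 0.037 gate x 0.0927 y 0.0044
FR 0.042 gate x 0.0940 y 0.0009
FR 0.047 gate x 0.0952 y -0.0025
FR 0.052 gate x 0.0965 y -0.0059
```

The tip is at about z = 45–52 mm with its front around gate x = 93–95 mm, clear of the flange. I'll go 8 mm lower for a good bite, checking for touch on the blade.

Request:
step_arm(
  motion=[
    [0,0,0,0,0,-0.002,255],
    [0,0,0,0,0,-0.004,255],
    [0,0,0,0,0,-0.006,255],
    [0,0,0,0,0,-0.007,255],
    [0,0,0,0,0,-0.008,255],
    [0,0,0,0,0,-0.008,255],
  ],
)

```text
t: 7.18
position: [0.4822, -0.0308, 0.0242]
orientation: [-179.8, -0.0, 134.4]
ft_force: [-1.1, -0.3, -0.5]
finger_gap: -0.0002
```

No touch. Now slowly outward to TCP x ≈ 105 mm to find the flange.

Request:
step_arm(
  motion=[
    [0,0,0,0.002,-0.002,0,255],
    [0,0,0,0.004,-0.004,0,255],
    [0,0,0,0.006,-0.006,0,255],
    [0,0,0,0.008,-0.008,0,255],
    [0,0,0,0.01,-0.01,0,255],
    [0,0,0,0.012,-0.012,0,255],
    [0,0,0,0.014,-0.014,0,255],
    [0,0,0,0.015,-0.015,0,255],
    [0,0,0,0.015,-0.015,0,255],
    [0,0,0,0.015,-0.015,0,255],
  ],
)

```text
t: 8.02
position: [0.4963, -0.0449, 0.0241]
orientation: [-179.8, -0.1, 134.4]
ft_force: [-3.7, 3.0, 3.1]
finger_gap: 0.0
```

```bash
python3 - <<'E'
from plant import bot
import cv2,numpy as np
c=bot.camera("side");cv2.imwrite("pics/side9.png",cv2.resize(c["frame"][190:270,230:330,::-1],None,fx=7,fy=7,interpolation=cv2.INTER_CUBIC))
s=bot.read_state();print(s["t"],s["position"],s["orientation"],s["ft_force"])
d=s["position"][:2]-[.4241,.0297];print(d@[.6997,-.7145],s["ft_force"][:2]@[.6997,-.7145])
E
```

```text
8.0667 [ 0.49629049 -0.04493313  0.02411649] [-1.79797895e+02 -1.06670105e-01  1.34409115e+02] [-3.30760225  3.82879577  3.38116254]
0.10383705810255098 -5.050003877077209
```

View pics/side9.png

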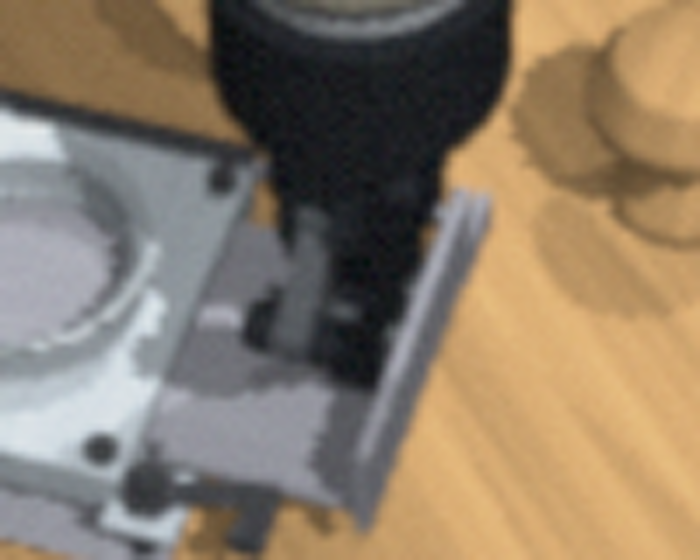

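Contact: about 5 N opposing along the gate's x with the TCP at x = 103.8 mm. The fingertip sits against the flange's inner face at (375,380), and the flange has moved about 2 mm. Pushing about 44 mm more should bring the blade to roughly 46 mm out.

Request:
step_arm(
  motion=[
    [0,0,0,0.003,-0.003,0,255],
    [0,0,0,0.006,-0.006,0,255],
    [0,0,0,0.009,-0.009,0,255],
    [0,0,0,0.012,-0.012,0,255],
    [0,0,0,0.015,-0.015,0,255],
    [0,0,0,0.018,-0.018,0,255],
    [0,0,0,0.021,-0.021,0,255],
    [0,0,0,0.024,-0.024,0,255],
    [0,0,0,0.027,-0.027,0,255],
    [0,0,0,0.029,-0.029,0,255],
    [0,0,0,0.031,-0.031,0,255],
    [0,0,0,0.031,-0.031,0,255],
  ],
)

```text
t: 9.07
position: [0.5255, -0.0748, 0.024]
orientation: [-179.7, -0.3, 134.4]
ft_force: [-6.0, 4.2, 6.0]
finger_gap: -0.0002
```

```bash
python3 - <<'E'
from plant import bot
import cv2,numpy as np
c=bot.camera("side");cv2.imwrite("pics/side10.png",cv2.resize(c["frame"][180:280,210:340,::-1],None,fx=6,fy=6,interpolation=cv2.INTER_CUBIC))
s=bot.read_state();print(s["t"],s["position"],s["orientation"],s["ft_force"])
d=s["position"][:2]-[.4241,.0297];print(d@[.6997,-.7145],s["ft_force"][:2]@[.6997,-.7145])
E
```

```text
9.1167 [ 0.52547555 -0.07480929  0.02398363] [-179.6773658    -0.28542175  134.44789748] [-5.86906879  3.95851219  5.8516469 ]
0.14560435916257441 -6.934944393028996
```

View pics/side10.png

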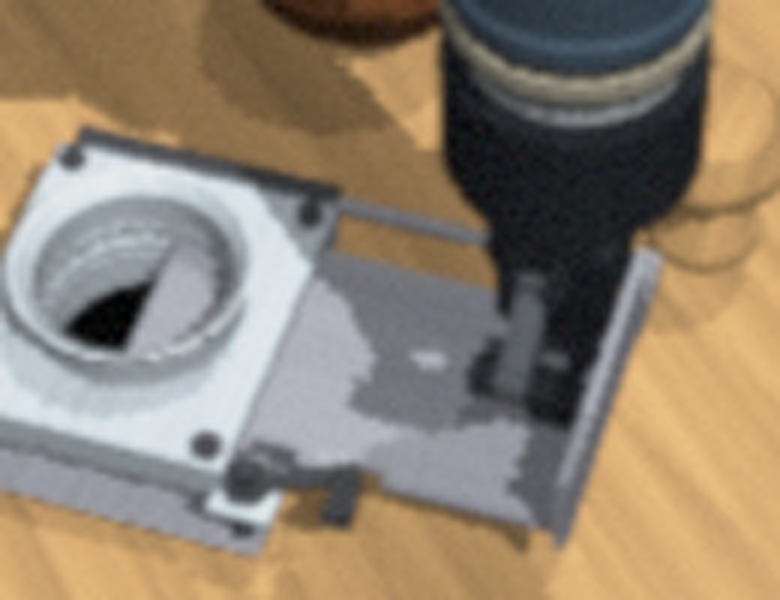

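The blade is now about 44 mm out and the port is half uncovered. The flange top runs from (650,250) to (560,540), with 7 N on the fingers. That's safely between 37 and 60 mm, so I'll back off along the gate's -x to let the blade settle on its catch.

Request:
step_arm(
  motion=[
    [0,0,0,-0.002,0.002,0,255],
    [0,0,0,-0.004,0.004,0,255],
    [0,0,0,-0.006,0.006,0,255],
    [0,0,0,-0.008,0.008,0,255],
    [0,0,0,-0.01,0.01,0,255],
    [0,0,0,-0.013,0.013,0,255],
    [0,0,0,-0.016,0.016,0,255],
    [0,0,0,-0.019,0.019,0,255],
    [0,0,0,-0.022,0.022,0,255],
    [0,0,0,-0.025,0.025,0,255],
    [0,0,0,-0.027,0.027,0,255],
    [0,0,0,-0.027,0.027,0,255],
  ],
)

```text
t: 10.12
position: [0.4979, -0.0472, 0.024]
orientation: [-179.7, -0.3, 134.5]
ft_force: [-0.6, -0.9, -0.3]
finger_gap: 0.0002
```

```bash
python3 - <<'E'
from plant import bot
import cv2,numpy as np
c=bot.camera("side");cv2.imwrite("pics/side11.png",cv2.resize(c["frame"][180:280,210:340,::-1],None,fx=6,fy=6,interpolation=cv2.INTER_CUBIC))
s=bot.read_state();print(s["t"],s["position"],s["orientation"],s["ft_force"])
d=s["position"][:2]-[.4241,.0297];print(d@[.6997,-.7145],s["ft_force"][:2]@[.6997,-.7145])
E
```

```text
10.1667 [ 0.49828797 -0.04754844  0.0240121 ] [-179.67265436   -0.28429946  134.48144276] [-1.20044335  0.40524268  0.47468535]
0.10710333012462026 -1.1294961062142785
```

View pics/side11.png

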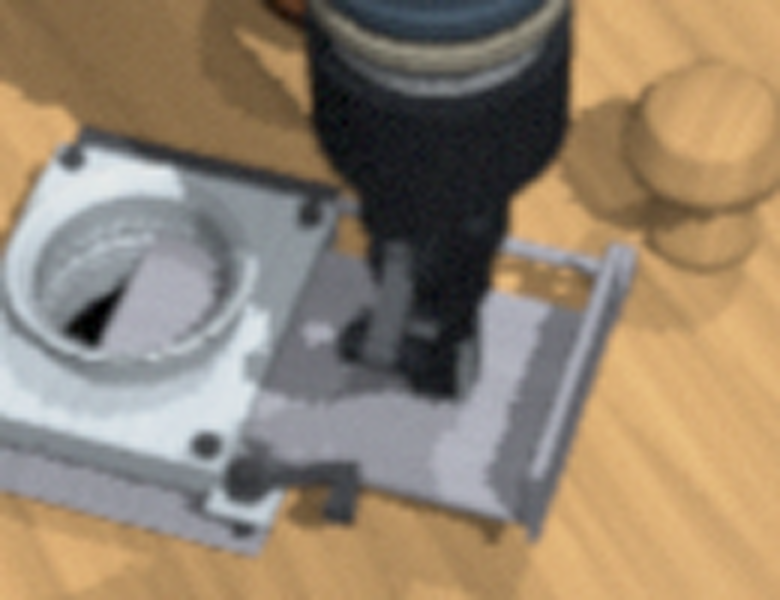

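The finger is free in the gap and the blade came back only a little, then stayed out with the flange top at (625,245) to (530,540). I'll lift straight up and measure it.

Request:
step_arm(
  motion=[
    [0,0,0,0,0,0.01,255],
    [0,0,0,0,0,0.03,255],
    [0,0,0,0,0,0.055,255],
    [0,0,0,0,0,0.08,255],
    [0,0,0,0,0,0.105,255],
    [0,0,0,0,0,0.13,255],
    [0,0,0,-0.01,-0.03,0.15,255],
    [0,0,0,-0.02,-0.06,0.17,255],
    [0,0,0,-0.02,-0.09,0.18,255],
    [0,0,0,-0.02,-0.12,0.18,255],
    [0,0,0,-0.02,-0.15,0.18,255],
    [0,0,0,-0.02,-0.18,0.18,255],
  ],
)

```text
t: 11.17
position: [0.4782, -0.2293, 0.2054]
orientation: [-179.7, -0.2, 134.5]
ft_force: [1.3, 0.2, -0.3]
finger_gap: 0.0002
```

Request:
step_arm(
  motion=[
    [0,0,0,0,-0.03,0,255],
    [0,0,0,0,-0.06,0,255],
    [0,0,0,0,-0.08,0,255],
    [0,0,0,0,-0.1,0,255],
    [0,0,0,0,-0.1,0,255],
    [0,0,0,0,-0.1,0,255],
    [0,0,0,0,-0.1,0,255],
    [0,0,0,0,-0.1,0,255],
  ],
)

```text
t: 11.83
position: [0.4785, -0.3277, 0.2058]
orientation: [-179.7, -0.2, 134.6]
ft_force: [-0.3, 0.1, 0.5]
finger_gap: -0.0002
```

```bash
python3 - <<'E'
from plant import bot
import cv2,numpy as np
for n in("top","side"):
    c=bot.camera(n);cv2.imwrite(f"pics/{n}12.png",c["frame"][:,:,::-1])
    y,x=(145,190) if n=="top" else (170,190)
    cv2.imwrite(f"pics/{n}12z.png",cv2.resize(c["frame"][y:y+(160 if n=="top" else 120),x:x+(210 if n=="top" else 170),::-1],None,fx=3.7 if n=="top" else 4.5,fy=3.7 if n=="top" else 4.5,interpolation=cv2.INTER_CUBIC))
s=bot.read_state();print(s["t"],s["position"],s["ft_force"],np.abs(s["qd"]).max())
E
```

```text
11.9333 [ 0.47853489 -0.32794327  0.20574915] [-0.93224555 -0.01074942 -0.38295239] 0.4157151854675953
```

View pics/top12z.png

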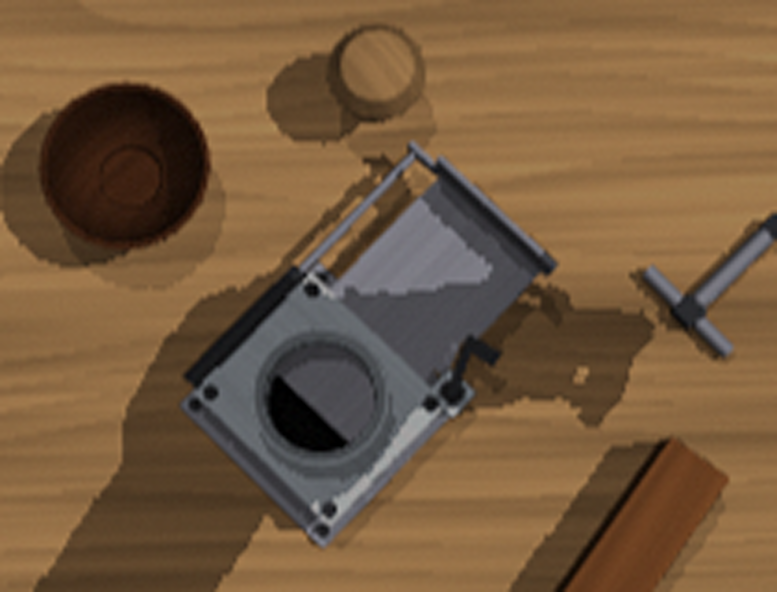

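View pics/side12z.png

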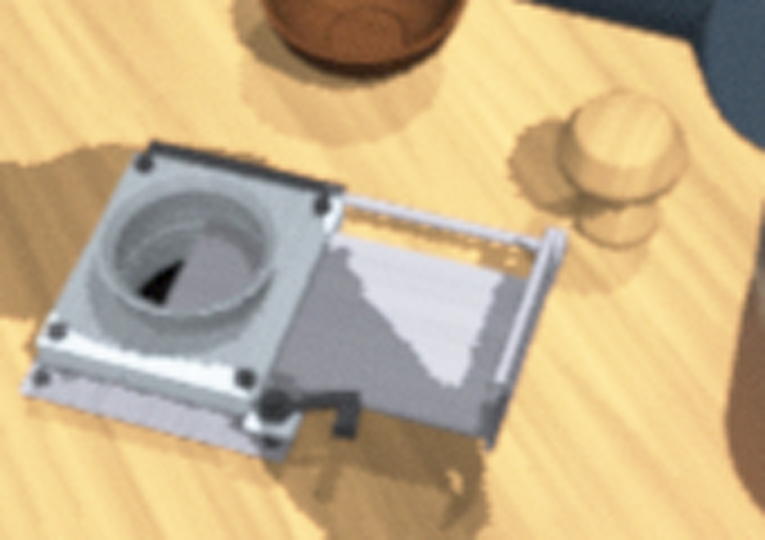

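The top view shows the flange top at (438,161) to (552,268), the port half covered, the catch tab at (480,352) leaning further in than before, and the bowl, mushroom, key and blank at their earlier pixels. I'll compute the travel and compare the loose objects.

```bash
python3 - <<'E'
from h import *
import cv2
T=np.load("pics/top0.npz")
t=lambda p,z:onz(T,(p[0]+.5)/3.7-.5+190,(p[1]+.5)/3.7-.5+145,z)[:2]
u=np.array([.6997,-.7145])
for a,b in(((398,201),(438,161)),((512,311),(552,268)),((371,187),(412,146))): print("travel",(t(b,.062)-t(a,.062))@u)
p=t((453,390),.039);
for q in((490,352),(480,347)):
  d=t(q,.039)-p; print("catch dir deg",np.degrees(np.arctan2(d[1],d[0])))
A=cv2.imread("pics/top0.png");B=cv2.imread("pics/top12.png")
for n,(x,y,w,h) in dict(mush=(275,148,34,34),bowl=(198,163,52,52),key=(362,200,44,44),blank=(328,260,62,74)).items():
  r=cv2.matchTemplate(B,A[y:y+h,x:x+w],cv2.TM_CCOEFF_NORMED);_,m,_,l=cv2.minMaxLoc(r);print(n,(l[0]-x,l[1]-y),round(m,3))
E
```

```text
travel 0.0336977633482949
travel 0.03460888430425309
travel 0.0345801452400049
catch dir deg -46.073446495498594
catch dir deg -34.10510634686617
mush (0, 0) 0.998
bowl (0, 0) 0.999
key (0, 0) 0.974
blank (0, 0) 0.998
```

Blade travel measures 34–35 mm. The catch has swung in about 10–12° (0.17–0.2 rad), so it's in its notch, and no loose object has moved. Handing in.

```bash
python3 - <<'E'
from plant import bot
print(bot.job_done()); s=bot.read_state();print(s["t"],s["ft_force"])
E
```

```text
the job is handed in; nothing more can be done
None
the job is handed in; nothing more can be done
```

The dust gate is at half open: I pushed the blade out to about 44 mm, backed the finger off, and the blade sprang back onto its catch. I handed the job in at about 12 s; it reports no verdict.

- **Push:** the shut fingertips pressed only on the inner face of the upturned end, with about 7 N at full push. The blade stayed well short of the 62 mm limit.
- **Blade at rest:** three points in the last top view give 33.7, 34.6 and 34.6 mm of travel, against 35 mm nominal. I did not measure the blade's speed.
- **Catch:** it swung in by about 12° (0.2 rad), judged from hand-picked pixels; about 0.17 rad is expected.
- **Loose things:** the mushroom, bowl, chuck key and blank show no shift at all in the top view.
- **Robot:** it was clear of everything, with only about 1 N of noise on the wrist.

**Disagreement:** the shut fingertips were not 19 mm ahead of the TCP as stated. In the images they stood about 15 mm behind it. My first approach therefore passed over the flange without touching it, so I backed up, went lower and found the contact by force.

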